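# Put the honed gouge home and turn its guard flag over

### The arm

A 6-joint arm with a two-finger parallel gripper is mounted at the origin on a cart in front of the work surface, level with it; the furniture and walls round the work are solid. World frame = base frame: x ahead of the robot, y to its left, z up, the work surface at z = 0. Lengths are in mm, angles in rad, forces in N, time in s.
With the tool pointing down it reaches from about 350 to 875 mm from the base axis. Payload 4.2 kg.
Tool frame: the origin (TCP) lies at the very end of the fingers, on their centre line; the grasp point (between the pads) lies 19 mm behind it; z points along the fingers, y is the direction in which the jaws open and shut (so a half turn about z gives the same grasp; the last joint's range is limited). The gripper opens to 85 mm and grips with 20 to 120 N. Pads are 22 mm wide; open, the fingers measure 114 mm over their backs; the gripper's body (76 mm by 85 mm) begins 54 mm behind the grasp point. The pads swing forward as they close: fully open they stand 13 mm farther back than shut.
Start: joints at [-1.02, 0.385, 0.008, 0, -1.194, -0.259], TCP at [179.814, -598.553, 231.312] pointing down, gripper open.
Joint ranges: [-3.14, 3.14], [-1.21, 2.06], [-1.07, 1.41], [-3.16, 2.05], [-2.99, -0.16], [-3.1, 3.1]. Speed limits (rad/s): [2.79, 2.79, 3.14, 3.14, 3.14, 3.14].

### API

Orientations are given as a unit quaternion [x, y, z, w].
In Python, from bench import read_state, get_image, camera_params, job_done gives the robot as it stands.
- The arm moves only by the tool send_rows, never from a script. Its arguments are lists of equal length, an entry for each row: "translation": the shift along the tool's x, y, z in m, a list of three; "yaw": the turn about the tool's z in degrees; "fingers": the closure in counts, from 0 (fully open) to 255 (shut). A call has 1 to 12 rows; each row is the pose to reach, as a shift and turn from the pose measured when the call began, along the tool's axes at that moment; what a row does not reach only later rows make up. A row lasts 1/10 s, in which the tool goes at most 50 mm and 8.59 degrees, less where a joint would pass 70% of its speed; a pose out of reach is approached as far as the arm can. A call with a gripper value outside its range is refused whole. The fingers move at their own pace and stop on an object; the grip force is fixed at half the most. Time passes only in rows, so rows that repeat a pose let the fingers close. It gives the time, the measured TCP pose, the force and the opening at its end, in the units of the state.
- read_state(): the state, without advancing time (a new reading comes with each control period).
- get_image(name): name is "scene" or "top" or "wrist"; returns the picture (400x640x3 uint8, blue, green, red); there is no depth.
- camera_params(name): a dict with "mtx" (3x3 intrinsics, pixels), "rvec" (rotation vector, rad) and "tvec" (3), from world to camera coordinates, as OpenCV has them; the wrist camera has in their place "tool_from_camera" (4x4, takes a point from camera to tool coordinates, whose origin is the TCP and whose axes are the flange's). Camera axes: x right, y down, z forward; pixel columns grow to the right and rows downward; lengths in mm; the calibration is good to about 2 mm. A picture is of the moment at which its call begins: read the wrist's pose just before it. camera_params takes no time and is no camera call.
- job_done(): hands the job in, once; it reports no verdict.
The state is a dict: "clock": time; "joints": joint angles; "joint_vel": joint speeds; "joint_efforts": joint torques, N m; "position": TCP position; "ee_rot": TCP orientation; "contact_force": force on the tool from outside, world axes, zero at the start; "wrist_torque": the same for the moment, N m; "gripper_width": finger opening in mm.
Only numpy, scipy, OpenCV 4.12 (cv2) and the standard library are available. Lean on these libraries where they do the work, as an engineer would, in place of code of your own. Each camera call takes 0.05 s, during which the arm holds its last target.

### The job

The gouge that sticks out of its wooden rest has just been honed. Without picking anything up, push it by the butt of its handle with your fingertips until it is fully home against the rest's bulkhead; only then flip that rest's hinged flag right over its pin, so that it lies flat over the blade and shows its face with the brass disc, as the other rest already does. Leave the other rest with its gouge and flag, the dust brush, the sanding block and the oilstone as they are.

Things in the scene. Friction and masses are not known exactly. Their poses are not given: they have to be found in the camera images.
- rest: The wooden gouge rest to work on: the one whose gouge sticks out about 40 mm and whose flag stands out to its left. Fixed; 219 long, 58 mm wide. Origin: on the bench top, mid-width, 95 mm from its near (handle) end; x runs along it to the blade end, y left, z up. The gouge lies on a floor 16 mm up, its handle in a trough 34 mm wide, sides 32 mm high, open at the near end
- window (a point): Same rest: bottom centre of the bulkhead's near face (rest x = 16 mm, z = 16 mm), with a window 15 mm wide, 14.5 mm high that lets the blade through but stops the handle's ferrule. The bulkhead is 12 mm thick and 49 mm high; beyond it, up to rest x = 122 mm, is the blade housing, 52 mm wide with walls 48.5 mm high
- gouge_butt (a point): Centre of the butt (rear end) of the handle of the gouge to push, 29 mm above the bench. The gouge is loose, 201 mm long, 0.1 to 0.2 kg, its handle up to 25 mm wide and 26 mm high, the blade already through the window; x points to the blade. Fully home, this point is at rest x = -100 mm, 5 mm outside the near end of the rest
- flag (a joint): Angle of the flag to turn, rad: 0 = level, out to the rest's left (+y), plain face up, free edge in the air; pi/2 = upright; pi = right over, flat on the housing over the blade, face with the brass disc (28 mm) up. Starts between 0 and 0.35. The stiff hinge stays at any angle; under 1 N at the free edge turns it
- flag_pin (a point): Middle of that flag's hinge pin, 52 mm above the bench, above the housing's left wall (rest x = 74 mm, y = 22 mm). Axes as the rest's; they do not turn with the flag. The pin runs along the rest's x and the flag turns about +x (from left, up, to the right)
- flag_edge (a point): Middle of that flag's free edge. The flag is a wooden paddle 72 mm wide along the pin, reaching 54 mm from the pin, 5 mm thick (this point half-way through), corners rounded; this point's y axis runs from the pin to the edge. With the flag at 0 there are 49 mm free under it
- other_rest: The other rest, fixed, same shape, origin and axes; its gouge is home and its flag already turned over. To be left alone
- other_flag (a joint): Angle of the other rest's flag, same meaning; it is at about 3.14 and is to stay there
- other_gouge_butt (a point): Centre of the butt of the other rest's gouge (loose, 201 mm long, handle 28 mm wide), which lies home and is to be left alone
- dust_brush: Loose dust brush with a red handle, 124 x 216 x 28 mm, lying to the right of the rests; origin under its middle. A bystander
- sanding_block: Loose sanding block wrapped in brown abrasive paper, 96 x 117 x 32 mm, on the bench to the right of the rests; origin under its middle. A bystander
- oilstone: Loose dark oilstone lying flat, 156 x 72 x 22 mm, beyond the rests on the left; origin under its middle. A bystander

How it is judged (in metres and radians):
On the way, in this order (a step that is already met when the one before it is completed fails the run):
1. the gouge is pushed home against the bulkhead, before its flag is turned over (x of gouge_butt in the frame of rest above -0.105 m and value of joint flag below 1.2 rad), for 0.2 s.
2. its flag is turned right over and lies flat (value of joint flag above 3 rad), for 0.2 s.
At the end, for the whole second after the job is handed in: The gouge is home (its butt within 5 mm of the position where the ferrule meets the bulkhead) and lies in its trough; its flag is turned right over to within 0.14 rad of flat and is at rest; the other rest's flag is still over and its gouge has moved less than 10 mm (x of gouge_butt in the frame of rest above -0.105 m and value of joint flag above 3 rad and velocity of joint flag between -0.1 and 0.1 rad/s and height (world z) of gouge_butt below 0.04 m and value of joint other_flag above 2.95 rad and distance of other_gouge_butt from where it was at the start of the episode below 0.01 m); the robot touches nothing.
It fails at once if the gouge is lifted (its butt more than 20 mm above where it lies) (height (world z) of gouge_butt above 0.05 m).
It fails at once if the other rest's flag is turned by more than 0.2 rad (value of joint other_flag below 2.94 rad).
It fails at once if the other gouge is moved by more than 10 mm (distance of other_gouge_butt from where it was at the start of the episode above 0.01 m).
It fails at once if the brush, the sanding block or the oilstone is moved by more than 20 mm (distance of any of dust_brush, sanding_block, oilstone from where it was at the start of the episode above 0.02 m).
It also fails if it takes over 48 s, if anything falls off the work surface, if the arm or the gripper's body presses on something with over 40 N, if the wrist force passes 120 N, or if a joint passes its speed limit or range.

## Working session

There is one attempt and no reset: what is moved stays moved. The work goes in short steps, Python scripts to look and compute and a tool call to move; the robot and the scene stay as the last step left them, time stands still between calls to the robot, and variables do not carry over. Pictures are saved under pics/ and viewed, and the job is handed in when it is done.

Besides the shell and the picture viewer there is one more tool, called after "Emit:" as name([rows], argument=value, ...), one row to a line, values as JSON. send_rows: Moves the arm, as the interface text tells. Its arguments: {"type":"object","properties":{"translation":{"type":"array","items":{"type":"array","items":{"type":"number"}}},"yaw":{"type":"array","items":{"type":"number"}},"fingers":{"type":"array","items":{"type":"number"}}},"required":["translation","yaw","fingers"]}

```bash
mkdir -p pics; ls
python3 - <<'E'
from bench import *
import cv2
s=read_state();print(s)
for n in("scene","top"):
    cv2.imwrite(f"pics/{n}0.png",get_image(n)); print(n,camera_params(n))
print(camera_params("wrist"))
E
```

```text
pics
{'clock': 0.0, 'joints': array([-1.02038500e+00,  3.85493011e-01,  6.63952811e-03, -4.98795547e-04,
       -1.19402009e+00, -2.58614179e-01]), 'joint_vel': array([-0.00053809, -0.0008824 ,  0.0007007 , -0.0013063 ,  0.00021962,
       -0.00016758]), 'joint_efforts': array([-1.98844104e-04, -3.92290378e+01,  1.88402188e+01,  4.18610975e+00,
       -4.60826734e-03, -1.27164643e-05]), 'position': array([ 179.6522533 , -598.00875891,  230.26534744]), 'ee_rot': array([-1.45290412e-01,  9.89388480e-01,  1.04603136e-03, -1.95670764e-04]), 'contact_force': array([ 0.55712195,  0.46193809, -0.01142793]), 'wrist_torque': array([-0.00814235,  0.01105706, -0.00804622]), 'gripper_width': 85.51585178792848}
scene {'mtx': array([[424.00211774,   0.        , 315.69996214],
       [  0.        , 424.00211774, 201.42955697],
       [  0.        ,   0.        ,   1.        ]]), 'rvec': array([ 0.80775317, -2.63313592,  0.97771402]), 'tvec': array([ 404.30574398,  421.8269394 , 1008.29941873])}
top {'mtx': array([[375.802343  ,   0.        , 314.48172028],
       [  0.        , 375.802343  , 202.62039248],
       [  0.        ,   0.        ,   1.        ]]), 'rvec': array([ 2.18085345, -2.12554296,  0.12233329]), 'tvec': array([-205.21088597,  586.92782586,  983.69128781])}
{'mtx': array([[305.81603374,   0.        , 319.26202712],
       [  0.        , 305.81603374, 203.45067971],
       [  0.        ,   0.        ,   1.        ]]), 'tool_from_camera': array([[-1.28543215e-03, -9.64271783e-01, -2.64911827e-01,
         6.66370387e+01],
       [ 9.99999083e-01, -1.12649438e-03, -7.51888784e-04,
         8.26354752e-01],
       [ 4.26603454e-04, -2.64912551e-01,  9.64272347e-01,
        -1.42307934e+02],
       [ 0.00000000e+00,  0.00000000e+00,  0.00000000e+00,
         1.00000000e+00]])}
```

View pics/scene0.png

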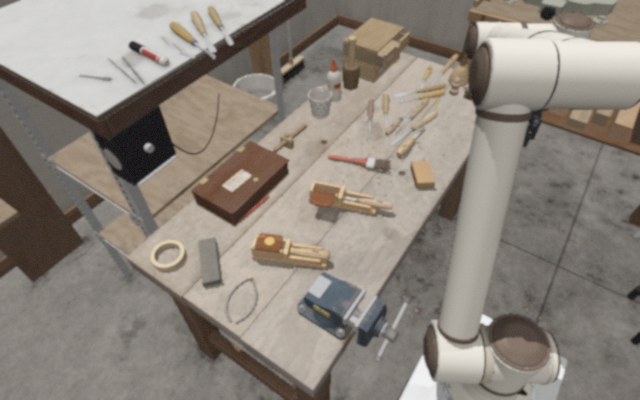

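View pics/top0.png

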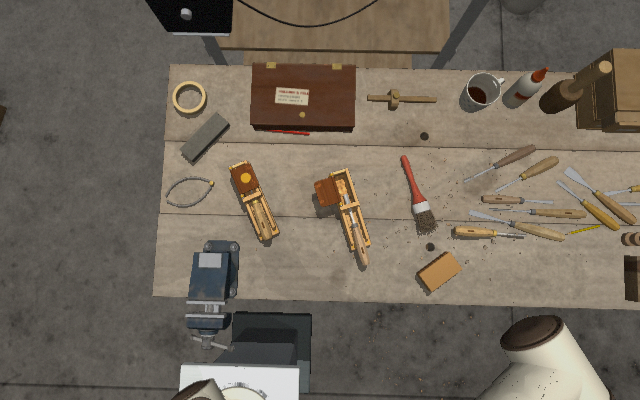

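```bash
cat > h.py <<'E'
import cv2,numpy as np
from bench import *
def ray(n,uv):
    p=camera_params(n);R,_=cv2.Rodrigues(p['rvec']);t=p['tvec'].reshape(3)
    d=R.T@np.linalg.inv(p['mtx'])@np.array([uv[0],uv[1],1.]);return -R.T@t,d
def onz(n,uv,z):
    o,d=ray(n,uv);return o+d*(z-o[2])/d[2]
def proj(n,P):
    p=camera_params(n);return cv2.projectPoints(np.array(P,float).reshape(-1,3),p['rvec'],p['tvec'],p['mtx'],None)[0].reshape(-1,2)
E
python3 - <<'E'
import cv2
a=cv2.imread("pics/top0.png")[150:280,290:400];cv2.imwrite("pics/c1.png",cv2.resize(a,None,fx=4.6,fy=4.6,interpolation=cv2.INTER_CUBIC))
a=cv2.imread("pics/scene0.png")[165:225,295:400];cv2.imwrite("pics/c2.png",cv2.resize(a,None,fx=7,fy=7,interpolation=cv2.INTER_CUBIC))
E
```

```text
(no output)
```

View pics/c1.png

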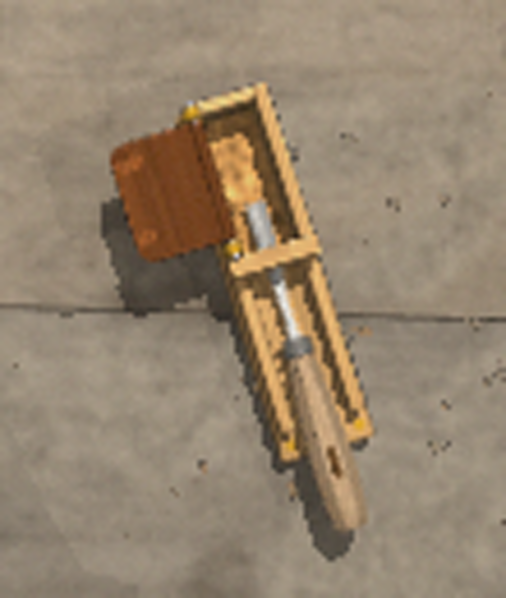

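View pics/c2.png

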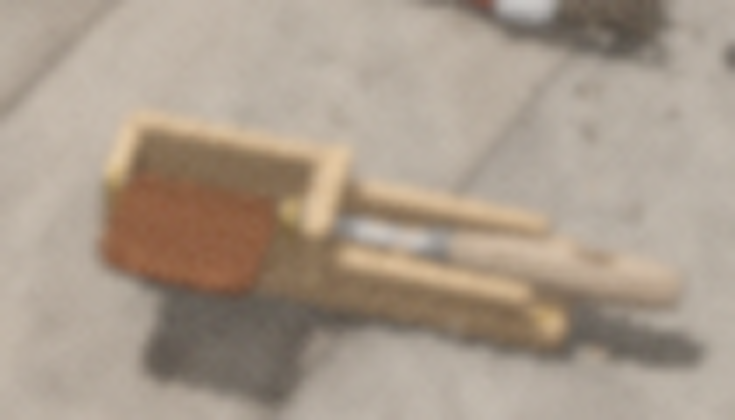

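Run:
```python
from h import *
def c(x,y,z): 
    return onz("top",(290+x/4.6,150+y/4.6),z)
P={k:c(*v) for k,v in dict(nl=(284,461,32),nr=(370,436,32),fr=(263,84,48.5),bl=(236,272,49),br=(318,245,49),pinf=(190,112,52),pinn=(235,247,52),butt=(350,524,29),ferr=(300,350,29),e1=(112,155,55),e2=(150,258,55)).items()}
for k,v in P.items(): print(k,v.round(1))
u=P['fr']-P['br'];print(np.degrees(np.arctan2(u[1],u[0])))
u=P['pinf']-P['pinn'];print(np.degrees(np.arctan2(u[1],u[0])),np.linalg.norm(u))
u=P['ferr']-P['butt'];print(np.degrees(np.arctan2(u[1],u[0])))
u=(P['bl']+P['br'])/2-(P['nl']+P['nr'])/2;print(np.degrees(np.arctan2(u[1],u[0])),np.linalg.norm(u))
```

```text
nl [ 466.6 -293.1   32. ]
nr [ 482.4 -342.9   32. ]
fr [ 686.2 -276.2   48.5]
bl [ 574.6 -262.2   49. ]
br [ 591.6 -309.5   49. ]
pinf [ 667.7 -233.5   52. ]
pinn [ 588.8 -261.2   52. ]
butt [ 431.3 -332.2   29. ]
ferr [ 531.6 -301.9   29. ]
e1 [ 640.6 -188.6   55. ]
e2 [ 580.9 -212.1   55. ]
19.41615411468717
19.34597071295276 83.60435580452824
16.81216680943639
16.479552108748788 114.55122801094913
```

Emit:
send_rows([
  [-0.04, 0.025, 0],
  [-0.08, 0.05, 0],
  [-0.12, 0.075, 0],
  [-0.16, 0.1, 0],
  [-0.2, 0.125, 0],
  [-0.24, 0.15, 0],
  [-0.28, 0.175, 0.0],
  [-0.28, 0.175, 0.0],
  [-0.28, 0.175, 0.0],
], yaw=[0, 0, 0, 0, 0, 0, -1.8, -1.8, -1.8], fingers=[255, 255, 255, 255, 255, 255, 255, 255, 255])

```text
clock: 1.0
position: [398.0, -349.0, 230.3]
ee_rot: [-0.162, 0.987, 0.001, -0.001]
contact_force: [0.6, 0.4, -0.3]
gripper_width: 0.2
```

```bash
cat >> h.py <<'E'
from scipy.spatial.transform import Rotation as Ro
def wst():
    s=read_state();T=np.eye(4);T[:3,:3]=Ro.from_quat(s['ee_rot']).as_matrix();T[:3,3]=s['position'];return T
def wz(T,uv,z):
    p=camera_params("wrist");M=T@p['tool_from_camera'];d=M[:3,:3]@np.linalg.inv(p['mtx'])@np.array([uv[0],uv[1],1.]);o=M[:3,3];return o+d*(z-o[2])/d[2]
def axes():
    s=read_state();R=Ro.from_quat(s['ee_rot']).as_matrix();print(s['clock'],s['position'].round(1),'toolx ang',np.degrees(np.arctan2(-R[1,0],-R[0,0])).round(2),'z',R[:,2].round(3),s['contact_force'].round(1),s['gripper_width'].round(1));return s,R
E
python3 - <<'E'
from h import *
axes();T=wst();np.save("T1.npy",T);im=get_image("wrist");cv2.imwrite("pics/w1.png",im)
E
```

```text
Traceback (most recent call last):
  File "h.py", line 16, in axes
    s=read_state();R=Ro.from_quat(s['ee_rot']).as_matrix();print(s['clock'],s['position'].round(1),'toolx ang',np.degrees(np.arctan2(-R[1,0],-R[0,0])).round(2),'z',R[:,2].round(3),s['contact_force'].round(1),s['gripper_width'].round(1));return s,R
                                                                                                                                                                                                                ^^^^^^^^^^^^^^^^^^^^^^^^
AttributeError: 'float' object has no attribute 'round'
```

```bash
sed -i "s/s\['gripper_width'\].round(1)/round(s['gripper_width'],1)/" h.py
python3 - <<'E'
from h import *
axes();T=wst();np.save("T1.npy",T);im=get_image("wrist");cv2.imwrite("pics/w1.png",im)
E
```

```text
1.0 [ 398.  -349.   230.3] toolx ang 18.65 z [-0.001  0.002 -1.   ] [ 0.6  0.4 -0.3] 0.2
```

View pics/w1.png

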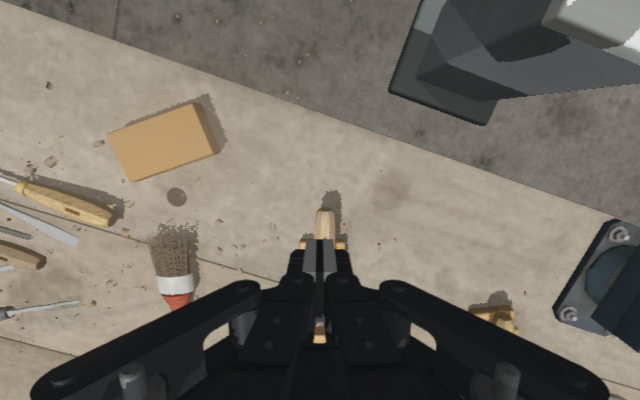

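Run:
```python
import cv2
a=cv2.imread("pics/w1.png")[185:265,285:365];cv2.imwrite("pics/w1c.png",cv2.resize(a,None,fx=7,fy=7,interpolation=cv2.INTER_CUBIC))
```

```text
(no output)
```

View pics/w1c.png

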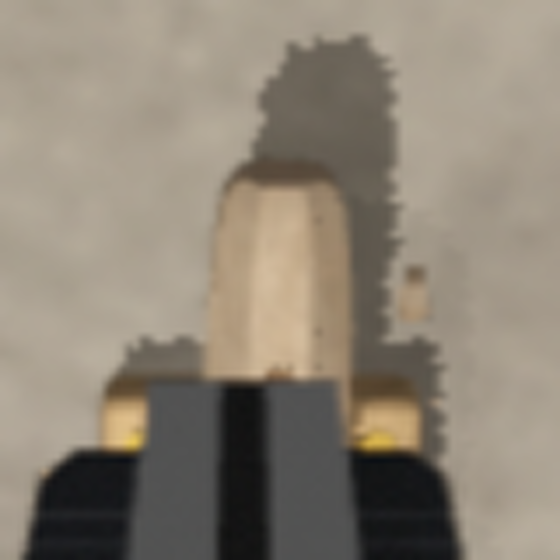

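Run:
```python
from h import *
T=np.load("T1.npy")
f=lambda x,y,z: wz(T,(285+x/7,185+y/7),z)
b=f(283,172,29);r=f(103,395,32);l=f(420,395,32);print(b,r,l,np.linalg.norm(l-r)); d=l-r;print(np.degrees(np.arctan2(-d[0],d[1])), (l+r)/2)
```

```text
[ 428.65256302 -329.87267768   29.        ] [ 475.18540738 -346.5209685    32.        ] [ 457.97920334 -295.17148769   32.        ] 54.15554114576038
18.524990619346074 [ 466.58230536 -320.84622809   32.        ]
```

Emit:
send_rows([
  [0.004, 0.007, 0.04],
  [0.004, 0.007, 0.08],
  [0.004, 0.007, 0.12],
  [0.004, 0.007, 0.16],
  [0.004, 0.007, 0.19],
  [0.004, 0.007, 0.21],
  [0.004, 0.007, 0.21],
  [0.004, 0.007, 0.21],
], yaw=[0, 0, 0, 0, 0, 0, 0, 0], fingers=[255, 255, 255, 255, 255, 255, 255, 255])

```text
clock: 1.85
position: [390.6, -344.9, 20.5]
ee_rot: [-0.16, 0.987, 0.001, -0.001]
contact_force: [0.8, -0.1, 0.6]
gripper_width: -0.3
```

Run:
```python
from h import *
axes();T=wst();np.save("T2.npy",T);im=get_image("wrist");cv2.imwrite("pics/w2.png",im);cv2.imwrite("pics/t2.png",cv2.resize(get_image("top")[150:290,290:410],None,fx=4,fy=4,interpolation=cv2.INTER_CUBIC))
```

```text
1.85 [ 390.6 -344.9   20.5] toolx ang 18.45 z [-0.002  0.002 -1.   ] [ 0.8 -0.1  0.6] -0.3
```

View pics/t2.png

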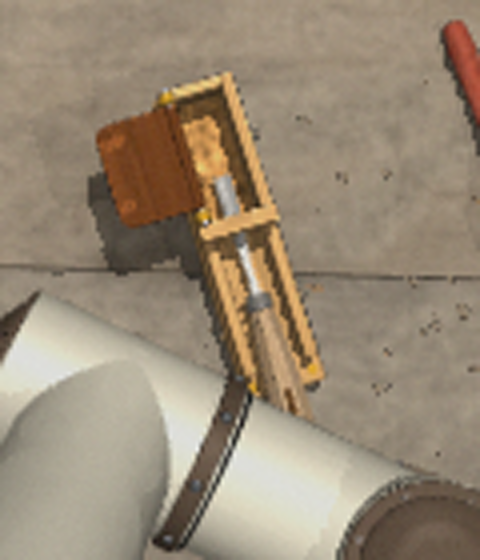

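View pics/w2.png

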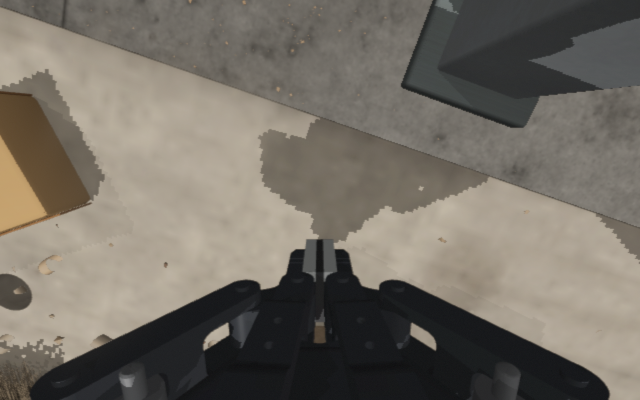

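Emit:
send_rows([
  [-0.006, 0, 0],
  [-0.012, 0, 0],
  [-0.018, 0, 0],
  [-0.024, 0, 0],
  [-0.029, 0, 0],
  [-0.034, 0, 0],
  [-0.039, -0.001, 0],
  [-0.044, -0.001, 0],
  [-0.048, -0.001, 0],
  [-0.052, -0.001, 0],
  [-0.055, -0.001, 0],
  [-0.055, -0.001, 0],
], yaw=[0, 0, 0, 0, 0, 0, 0, 0, 0, 0, 0, 0], fingers=[255, 255, 255, 255, 255, 255, 255, 255, 255, 255, 255, 255])

```text
clock: 3.15
position: [444.8, -328.4, 21.8]
ee_rot: [-0.161, 0.987, 0.0, 0.001]
contact_force: [0.5, 0.8, -0.7]
gripper_width: -0.3
```

Run:
```python
from h import *
axes();cv2.imwrite("pics/t3.png",cv2.resize(get_image("top")[150:290,290:410],None,fx=4,fy=4,interpolation=cv2.INTER_CUBIC))
```

```text
3.15 [ 444.8 -328.4   21.8] toolx ang 18.52 z [ 0.002  0.001 -1.   ] [ 0.5  0.8 -0.7] -0.3
```

View pics/t3.png

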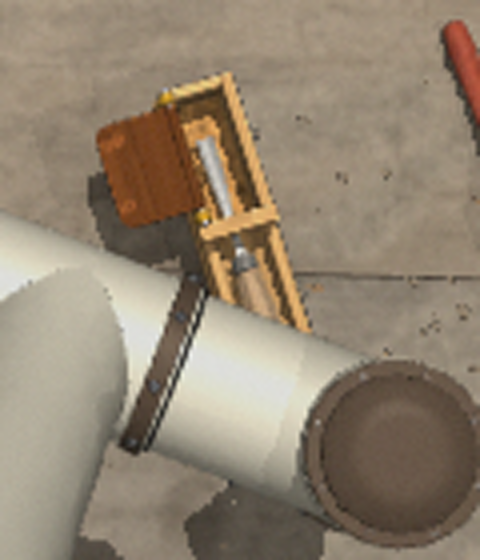

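Emit:
send_rows([
  [-0.003, 0, 0],
  [-0.006, 0, 0],
  [-0.008, 0, 0],
  [-0.01, 0, 0],
  [-0.011, 0, 0],
  [-0.011, 0, 0],
], yaw=[0, 0, 0, 0, 0, 0], fingers=[255, 255, 255, 255, 255, 255])

```text
clock: 3.8
position: [455.3, -324.9, 21.8]
ee_rot: [-0.161, 0.987, 0.0, 0.001]
contact_force: [-0.6, -0.4, 0.7]
gripper_width: 0.0
```

Emit:
send_rows([
  [-0.001, 0, 0],
  [-0.002, 0, 0],
  [-0.003, 0, 0],
  [-0.003, 0, 0],
], yaw=[0, 0, 0, 0], fingers=[255, 255, 255, 255])

```text
clock: 4.2
position: [458.4, -323.9, 21.8]
ee_rot: [-0.161, 0.987, 0.0, 0.001]
contact_force: [-0.7, -0.4, -0.2]
gripper_width: 0.1
```

Run:
```python
from h import *
axes();cv2.imwrite("pics/t4.png",cv2.resize(get_image("top")[150:250,300:400],None,fx=6,fy=6,interpolation=cv2.INTER_CUBIC))
```

```text
4.2 [ 458.4 -323.9   21.8] toolx ang 18.51 z [ 0.002  0.001 -1.   ] [-0.7 -0.4 -0.2] 0.1
```

View pics/t4.png

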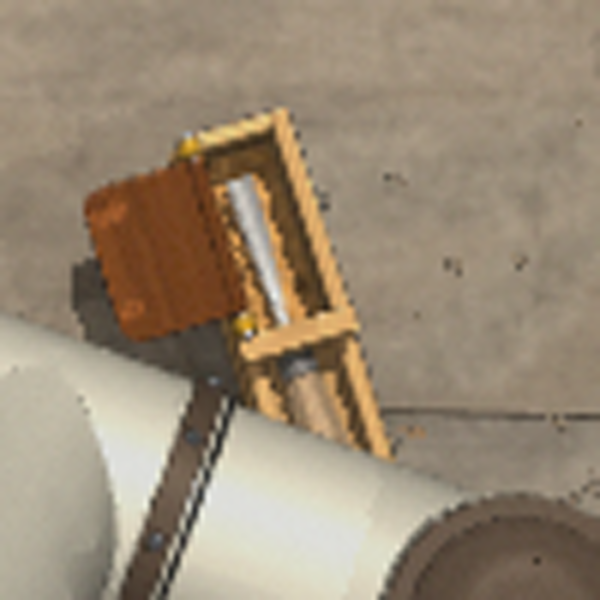

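Almost home: the ferrule (296,362) is just under the bulkhead's edge. I'll keep creeping until force rises.

Emit:
send_rows([
  [-0.001, 0, 0],
  [-0.002, 0, 0],
  [-0.003, 0, 0],
  [-0.003, 0, 0],
], yaw=[0, 0, 0, 0], fingers=[255, 255, 255, 255])

```text
clock: 4.65
position: [458.7, -323.1, 21.6]
ee_rot: [-0.161, 0.987, 0.001, -0.001]
contact_force: [-5.8, -3.6, 2.4]
gripper_width: -0.2
```

Emit:
send_rows([
  [-0.001, 0, 0],
  [-0.002, 0, 0],
  [-0.002, 0, 0],
], yaw=[0, 0, 0], fingers=[255, 255, 255])

```text
clock: 4.95
position: [458.6, -322.7, 21.5]
ee_rot: [-0.16, 0.987, 0.002, -0.003]
contact_force: [-6.5, -4.1, 3.4]
gripper_width: 0.0
```

Emit:
send_rows([
  [0.01, 0, 0],
  [0.03, 0, 0],
  [0.04, 0, -0.03],
  [0.04, 0, -0.07],
  [0.04, 0, -0.11],
  [0.04, 0, -0.15],
  [0.04, -0.03, -0.19],
  [0.04, -0.08, -0.19],
  [0.04, -0.13, -0.19],
  [0.04, -0.16, -0.19],
  [0.04, -0.16, -0.19],
], yaw=[0, 0, 0, 0, 0, 0, 0, 0, 0, 0, 0], fingers=[255, 255, 255, 255, 255, 255, 255, 255, 255, 255, 255])

```text
clock: 6.05
position: [472.2, -490.8, 209.0]
ee_rot: [-0.159, 0.987, 0.002, -0.003]
contact_force: [-0.1, 0.4, -0.8]
gripper_width: -0.1
```

Run:
```python
from h import *
axes();cv2.imwrite("pics/t5.png",cv2.resize(get_image("top")[150:270,290:400],None,fx=5,fy=5,interpolation=cv2.INTER_CUBIC))
cv2.imwrite("pics/s5.png",cv2.resize(get_image("scene")[165:225,295:400],None,fx=7,fy=7,interpolation=cv2.INTER_CUBIC))
```

```text
6.05 [ 472.2 -490.8  209. ] toolx ang 18.26 z [-0.007  0.003 -1.   ] [-0.1  0.4 -0.8] -0.1
```

View pics/t5.png

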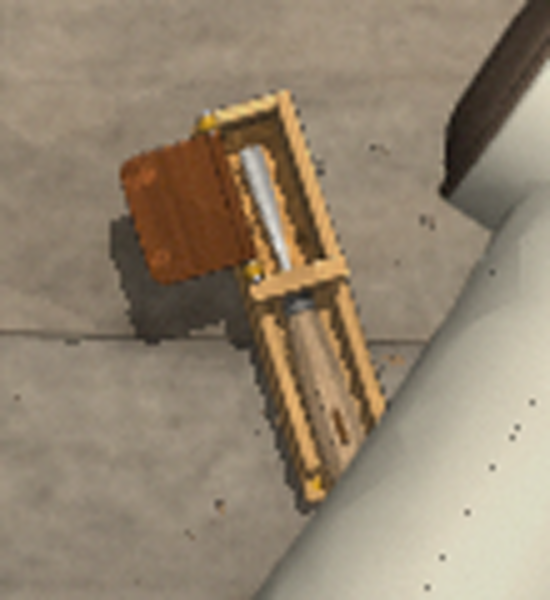

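View pics/s5.png

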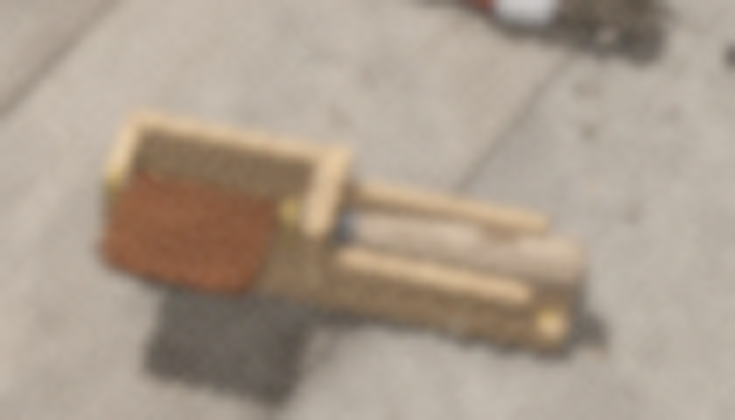

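Emit:
send_rows([
  [-0.04, 0.025, -0.005],
  [-0.08, 0.05, -0.01],
  [-0.12, 0.075, -0.02],
  [-0.16, 0.1, -0.02],
  [-0.2, 0.12, -0.02],
  [-0.22, 0.13, -0.02],
  [-0.22, 0.13, -0.02],
  [-0.22, 0.13, -0.02],
], yaw=[0, 0, 0, 0, 0, 0, 0, 0], fingers=[255, 255, 255, 255, 255, 255, 255, 255])

```text
clock: 6.95
position: [639.0, -294.5, 229.4]
ee_rot: [-0.16, 0.987, 0.002, -0.004]
contact_force: [0.5, -0.0, -0.4]
gripper_width: 0.0
```

Run:
```python
from h import *
axes();T=wst();np.save("T6.npy",T);im=get_image("wrist");cv2.imwrite("pics/w6.png",im)
```

```text
6.95 [ 639.  -294.5  229.4] toolx ang 18.45 z [-0.008  0.004 -1.   ] [ 0.5 -0.  -0.4] 0.0
```

View pics/w6.png

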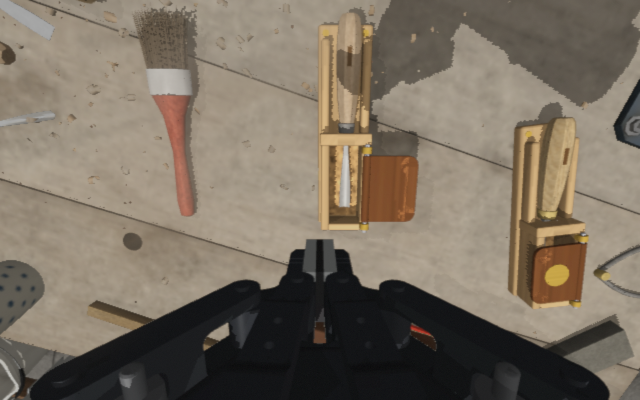

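Run:
```python
import cv2
i=cv2.imread("pics/w6.png");a=i[0:240,300:430];cv2.imwrite("pics/w6a.png",cv2.resize(a,None,fx=2.5,fy=2.5,interpolation=cv2.INTER_CUBIC))
b=cv2.resize(i[0:150,310:390],None,fx=4,fy=4,interpolation=cv2.INTER_CUBIC)
c=cv2.resize(i[100:250,500:600],None,fx=4,fy=4,interpolation=cv2.INTER_CUBIC)
cv2.imwrite("pics/w6b.png",cv2.hconcat([b,c]))
```

```text
(no output)
```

View pics/w6a.png

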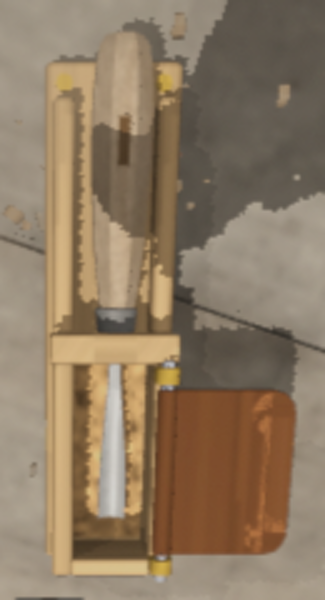

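View pics/w6b.png

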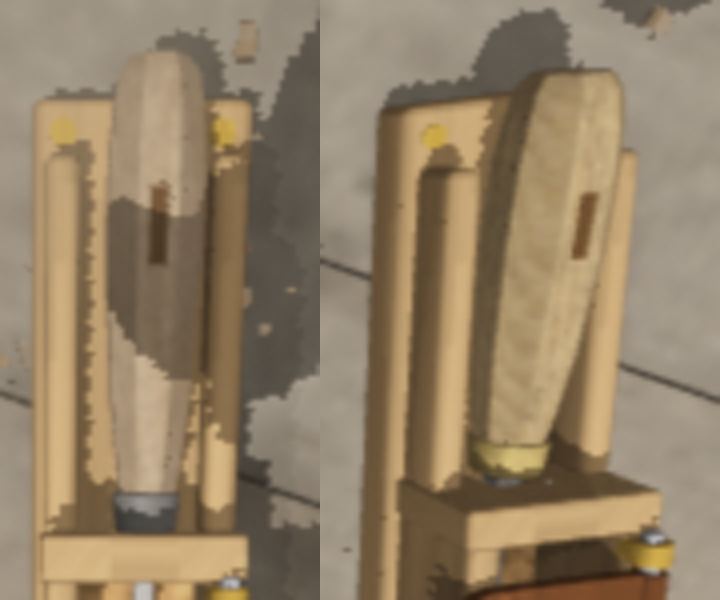

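Run:
```python
from h import *
T=np.load("T6.npy")
f=lambda u,v,z: wz(T,(310+u/4,v/4),z)
nl,nr=f(38,98,16),f(250,98,16); butt=f(155,52,29); fe=f(147,531,36); b1,b2=f(42,535,49),f(248,535,49)
g=lambda u,v,z: wz(T,(300+u/2.5,v/2.5),z)
ps=dict(nl=nl,nr=nr,butt=butt,fe=fe,b1=b1,b2=b2,pn=g(168,365,52),pf=g(160,573,52),fr=g(53,574,48.5),fl=g(152,574,48.5),e1=g(294,405,55),e2=g(289,545,55),em=g(295,475,55),hinge=g(155,475,52))
a=np.radians(18.5);ex=np.array([np.cos(a),np.sin(a)]);ey=np.array([-ex[1],ex[0]])
o=np.array([563,-290.5])
for k,p in ps.items(): print(k,p.round(1),'rest',(ex@(p[:2]-o)).round(1),(ey@(p[:2]-o)).round(1))
print(T[:3,:3].round(3))
```

```text
nl [ 483.3 -344.    16. ] rest -92.6 -25.4
nr [ 465.8 -291.5   16. ] rest -92.5 29.9
butt [ 467.7 -318.5   29. ] rest -99.2 3.7
fe [ 577.8 -281.9   36. ] rest 16.8 3.5
b1 [ 587.3 -308.5   49. ] rest 17.3 -24.8
b2 [ 570.5 -258.1   49. ] rest 17.4 28.3
pn [ 583.7 -258.9   52. ] rest 29.6 23.4
pf [ 670.  -230.1   52. ] rest 120.7 23.3
fr [ 686.5 -274.6   48.5] rest 122.2 -24.1
fl [ 672.6 -232.4   48.5] rest 122.4 20.3
e1 [ 582.5 -204.    55. ] rest 45.9 75.9
e2 [ 639.4 -182.    55. ] rest 106.9 78.6
em [ 609.8 -191.8   55. ] rest 75.7 78.7
hinge [ 629.  -247.8   52. ] rest 76.1 19.6
[[-0.949 -0.316 -0.008]
 [-0.316  0.949  0.004]
 [ 0.006  0.006 -1.   ]]
```

Emit:
send_rows([
  [0, 0.02, 0],
  [0, 0.04, 0],
  [0, 0.06, 0],
  [0, 0.08, 0],
  [-0.005, 0.1, 0],
  [-0.005, 0.12, 0],
  [-0.005, 0.142, 0],
  [-0.005, 0.142, 0],
  [-0.005, 0.142, 0],
  [-0.005, 0.142, 0],
  [-0.005, 0.142, 0],
  [-0.005, 0.142, 0],
], yaw=[-8, -16, -24, -32, -40, -48, -56, -64, -72, -80, -88, -90], fingers=[255, 255, 255, 255, 255, 255, 255, 255, 255, 255, 255, 255])

```text
clock: 8.2
position: [597.5, -160.5, 230.8]
ee_rot: [0.811, -0.585, -0.004, 0.001]
contact_force: [0.6, 0.5, 0.5]
gripper_width: 0.0
```

```bash
cat >> h.py <<'E'
a_=np.radians(18.5);EX=np.array([np.cos(a_),np.sin(a_),0]);EY=np.array([-EX[1],EX[0],0]);O=np.array([563.7,-288.2,0])
def rest():
    s,R=axes();p=s['position']-O
    print('TCP in rest',(EX@p).round(1),(EY@p).round(1),p[2].round(1),'force rest',(EX@s['contact_force']).round(1),(EY@s['contact_force']).round(1))
    print('tool axes in rest:',[[round(float(e@R[:,i]),3) for e in (EX,EY)] for i in range(2)],'joints',s['joints'].round(2))
E
python3 - <<'E'
from h import *
rest();T=wst();np.save("T7.npy",T);im=get_image("wrist");cv2.imwrite("pics/w7.png",im)
E
```

```text
8.2 [ 597.5 -160.5  230.8] toolx ang 108.42 z [-0.008  0.004 -1.   ] [0.6 0.5 0.5] 0.0
TCP in rest 72.6 110.4 230.8 force rest 0.7 0.3
tool axes in rest: [[-0.001, -1.0], [-1.0, 0.001]] joints [-0.    0.38 -0.   -0.   -1.2   0.33]
```

View pics/w7.png

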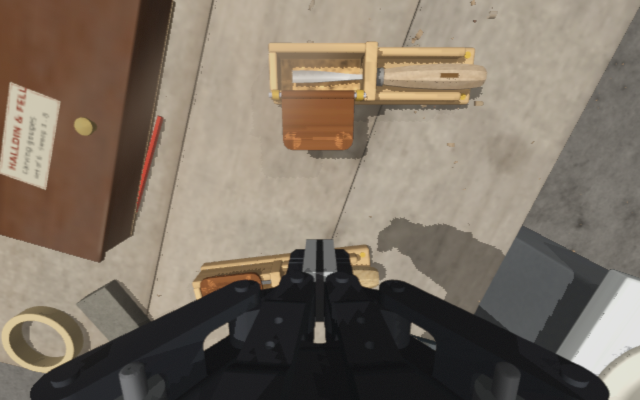

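Run:
```python
from h import *
T=np.load("T7.npy");p=camera_params("wrist")
def wp(P):
    q=np.linalg.inv(T@p['tool_from_camera'])@np.append(P,1);q=p['mtx']@q[:3];return (q[:2]/q[2]).round(0)
for y in(76,99,110,125): print(y,wp(O+74*EX+y*EY+[0,0,42]))
for y,z in((76,52),(76,57),(75,62),(73,70)): print(y,z,wp(O+74*EX+y*EY+[0,0,z]),wp(O+110*EX+y*EY+[0,0,z]))
g=lambda u,v,z: wz(T,(u,v),z)
for q in (g(320,150,55),g(235,257,32),g(350,248,32),g(283,120,52),g(353,120,52),g(230,297,55)): print(q.round(0),(EX@(q-O)).round(1),(EY@(q-O)).round(1))
i=cv2.imread("pics/w7.png");cv2.imwrite("pics/w7a.png",cv2.resize(i[30:170,255:395],None,fx=4,fy=4,interpolation=cv2.INTER_CUBIC))
```

```text
76 [317. 149.]
99 [317. 171.]
110 [317. 181.]
125 [318. 194.]
76 52 [317. 150.] [283. 151.]
76 57 [317. 151.] [282. 151.]
75 62 [317. 150.] [281. 151.]
73 70 [317. 149.] [280. 149.]
[ 607. -194.   55.] 71.2 75.3
[664. -38.  32.] 174.5 205.9
[535. -92.  32.] 35.1 194.7
[ 652. -211.   52.] 108.6 45.4
[ 585. -233.   52.] 37.7 45.6
[654.   2.  55.] 177.5 246.3
```

View pics/w7a.png

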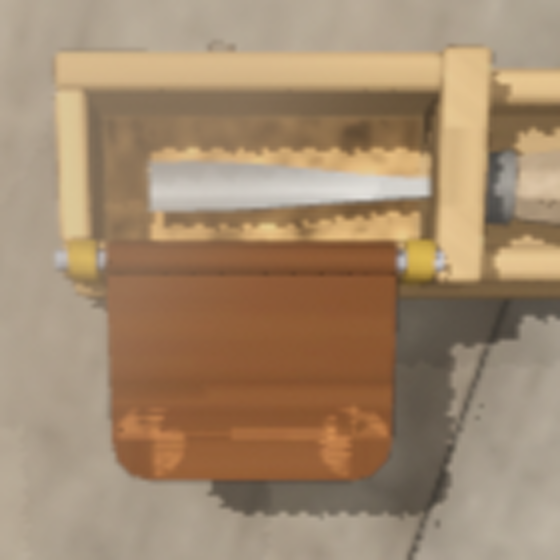

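Emit:
send_rows([
  [0, 0, 0.04],
  [0, 0, 0.08],
  [0, 0, 0.12],
  [0, 0, 0.16],
  [0, 0, 0.18],
  [0, 0, 0.19],
  [0.008, 0, 0.19],
  [0.014, 0, 0.19],
  [0.018, 0, 0.19],
  [0.018, 0, 0.19],
], yaw=[0, 0, 0, 0, 0, 0, 0, 0, 0, 0], fingers=[255, 255, 255, 255, 255, 255, 255, 255, 255, 255])

```text
clock: 9.25
position: [602.8, -177.8, 42.1]
ee_rot: [0.811, -0.585, -0.003, -0.0]
contact_force: [-0.4, 0.0, -0.3]
gripper_width: 0.0
```

Run:
```python
from h import *
rest();im=get_image("wrist");cv2.imwrite("pics/w8.png",im);cv2.imwrite("pics/s8.png",cv2.resize(get_image("scene")[145:245,275:420],None,fx=5,fy=5,interpolation=cv2.INTER_CUBIC))
```

```text
9.25 [ 602.8 -177.8   42.1] toolx ang 108.33 z [-0.005  0.003 -1.   ] [-0.4  0.  -0.3] 0.0
TCP in rest 72.1 92.3 42.1 force rest -0.4 0.2
tool axes in rest: [[-0.003, -1.0], [-1.0, 0.003]] joints [-0.03  0.58 -0.2  -0.   -0.8   0.35]
```

View pics/w8.png

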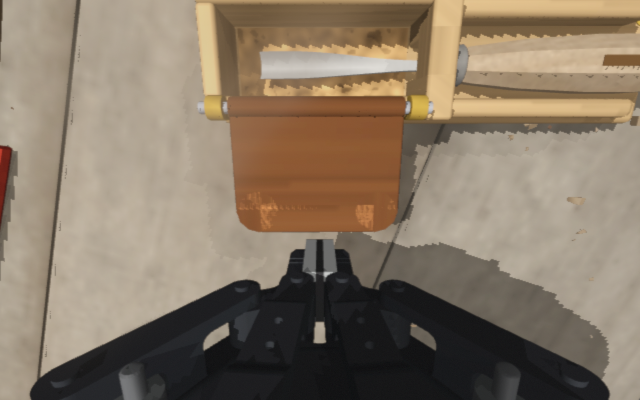

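View pics/s8.png

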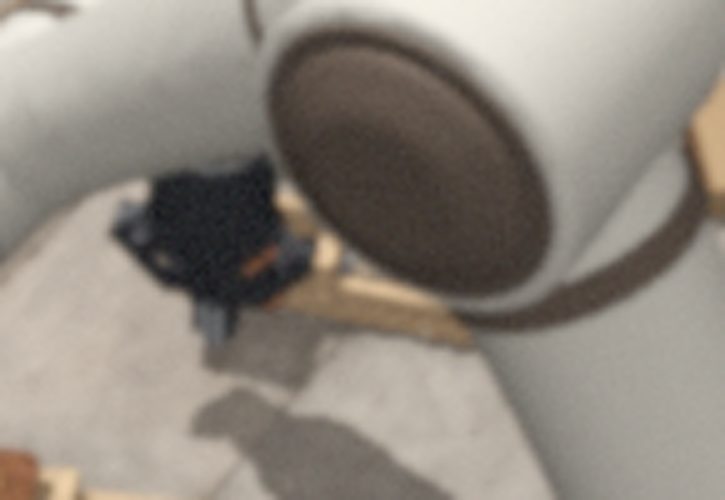

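Emit:
send_rows([
  [0.003, 0, 0],
  [0.006, 0, 0],
  [0.008, 0, 0],
  [0.01, 0, 0],
  [0.01, 0, 0],
], yaw=[0, 0, 0, 0, 0], fingers=[255, 255, 255, 255, 255])

```text
clock: 9.85
position: [604.7, -184.5, 41.2]
ee_rot: [0.811, -0.585, -0.005, -0.0]
contact_force: [-1.6, 8.0, 2.6]
gripper_width: -0.2
```

Run:
```python
from h import *
rest()
```

```text
9.85 [ 604.7 -184.5   41.2] toolx ang 108.35 z [-0.008  0.006 -1.   ] [-1.6  8.   2.6] -0.2
TCP in rest 71.8 85.3 41.2 force rest 1.0 8.1
tool axes in rest: [[-0.003, -1.0], [-1.0, 0.003]] joints [-0.04  0.58 -0.18 -0.01 -0.81  0.37]
```

Emit:
send_rows([
  [0.004, 0, -0.003],
  [0.005, 0, -0.006],
  [0.005, 0, -0.01],
  [0.006, 0, -0.014],
  [0.007, 0, -0.018],
  [0.007, 0, -0.018],
], yaw=[0, 0, 0, 0, 0, 0], fingers=[255, 255, 255, 255, 255, 255])

```text
clock: 10.45
position: [605.5, -187.2, 59.0]
ee_rot: [0.811, -0.585, -0.008, -0.001]
contact_force: [-3.2, 15.5, 5.3]
gripper_width: -0.3
```

Run:
```python
from h import *
rest();im=get_image("wrist");cv2.imwrite("pics/w9.png",im)
```

```text
10.45 [ 605.5 -187.2   59. ] toolx ang 108.36 z [-0.012  0.011 -1.   ] [-3.2 15.5  5.3] -0.3
TCP in rest 71.7 82.5 59.0 force rest 1.9 15.8
tool axes in rest: [[-0.003, -1.0], [-1.0, 0.002]] joints [-0.05  0.57 -0.16 -0.01 -0.86  0.38]
```

View pics/w9.png

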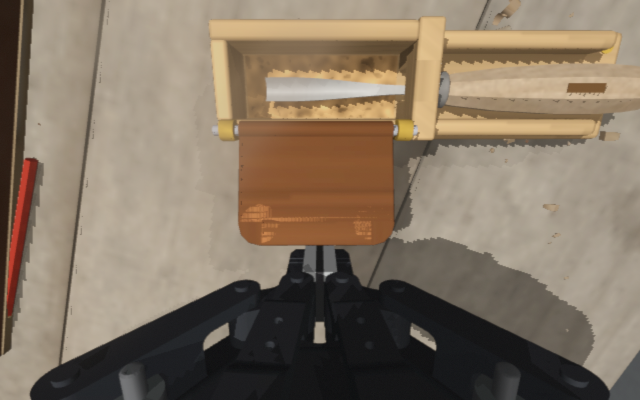

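Emit:
send_rows([
  [0.007, 0, -0.004],
  [0.009, 0, -0.008],
  [0.011, 0, -0.012],
  [0.014, 0, -0.016],
  [0.017, 0, -0.02],
  [0.019, 0, -0.022],
  [0.019, 0, -0.022],
], yaw=[0, 0, 0, 0, 0, 0, 0], fingers=[255, 255, 255, 255, 255, 255, 255])

```text
clock: 11.2
position: [612.2, -205.6, 81.0]
ee_rot: [0.811, -0.585, -0.007, -0.001]
contact_force: [-0.7, 1.1, 0.5]
gripper_width: -0.3
```

Run:
```python
from h import *
rest();im=get_image("wrist");cv2.imwrite("pics/w10.png",im)
```

```text
11.2 [ 612.2 -205.6   81. ] toolx ang 108.36 z [-0.01   0.011 -1.   ] [-0.7  1.1  0.5] -0.3
TCP in rest 72.2 63.0 81.0 force rest -0.3 1.3
tool axes in rest: [[-0.002, -1.0], [-1.0, 0.002]] joints [-0.08  0.56 -0.11 -0.01 -0.92  0.41]
```

View pics/w10.png

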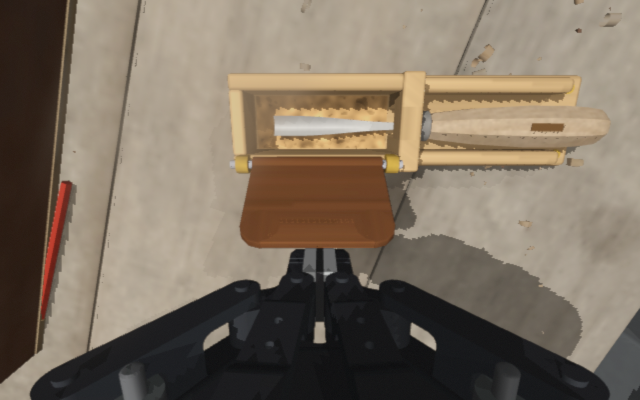

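Emit:
send_rows([
  [0.006, 0, -0.004],
  [0.012, 0, -0.006],
  [0.018, 0, -0.006],
  [0.024, 0, -0.006],
  [0.03, 0, -0.006],
  [0.036, 0, -0.006],
  [0.042, 0, -0.006],
  [0.048, 0, -0.006],
  [0.054, 0, -0.005],
  [0.054, 0, -0.004],
  [0.054, 0, -0.004],
], yaw=[0, 0, 0, 0, 0, 0, 0, 0, 0, 0, 0], fingers=[255, 255, 255, 255, 255, 255, 255, 255, 255, 255, 255])

```text
clock: 12.35
position: [628.8, -257.1, 83.5]
ee_rot: [0.811, -0.585, -0.008, -0.001]
contact_force: [-1.1, 0.5, -0.6]
gripper_width: -0.2
```

Run:
```python
from h import *
rest();im=get_image("wrist");cv2.imwrite("pics/w11.png",im)
```

```text
12.35 [ 628.8 -257.1   83.5] toolx ang 108.32 z [-0.012  0.011 -1.   ] [-1.1  0.5 -0.6] -0.2
TCP in rest 71.6 8.8 83.5 force rest -0.8 0.9
tool axes in rest: [[-0.003, -1.0], [-1.0, 0.003]] joints [-0.15  0.6  -0.01 -0.01 -0.97  0.48]
```

View pics/w11.png

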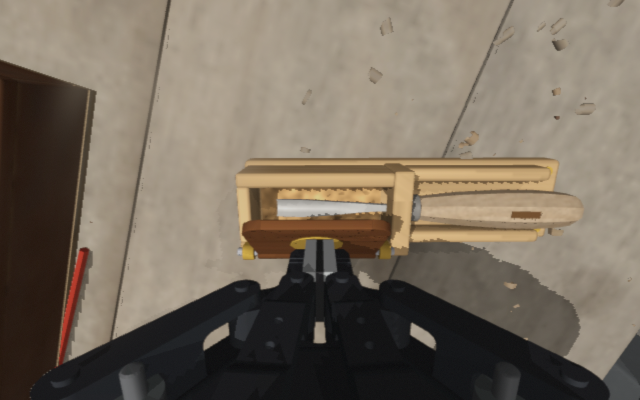

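Emit:
send_rows([
  [0.004, 0, 0.003],
  [0.008, 0, 0.007],
  [0.012, 0, 0.012],
  [0.015, 0, 0.016],
  [0.017, 0, 0.02],
  [0.018, 0, 0.024],
  [0.018, 0, 0.027],
  [0.018, 0, 0.03],
  [0.018, 0, 0.03],
], yaw=[0, 0, 0, 0, 0, 0, 0, 0, 0], fingers=[255, 255, 255, 255, 255, 255, 255, 255, 255])

```text
clock: 13.3
position: [634.1, -273.9, 54.6]
ee_rot: [0.811, -0.585, -0.008, -0.001]
contact_force: [-1.7, -0.3, 5.2]
gripper_width: -0.1
```

Run:
```python
from h import *
rest();im=get_image("wrist");cv2.imwrite("pics/w12.png",im)
```

```text
13.3 [ 634.1 -273.9   54.6] toolx ang 108.38 z [-0.011  0.01  -1.   ] [-1.7 -0.3  5.2] -0.1
TCP in rest 71.3 -8.8 54.6 force rest -1.7 0.3
tool axes in rest: [[-0.002, -1.0], [-1.0, 0.002]] joints [-0.18  0.65 -0.   -0.01 -0.93  0.5 ]
```

View pics/w12.png

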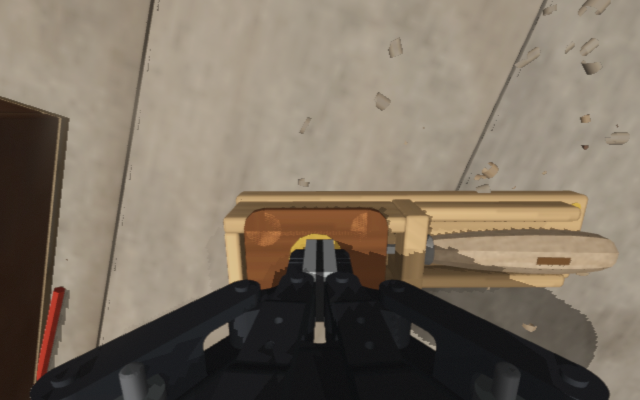

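Emit:
send_rows([
  [0, 0, 0.003],
  [0, 0, 0.004],
  [0, 0, 0.004],
  [0, 0, 0],
  [0, 0, -0.02],
  [0, 0, -0.06],
  [0, 0, -0.1],
  [-0.03, 0, -0.14],
  [-0.08, 0, -0.17],
  [-0.1, 0, -0.17],
  [-0.1, 0, -0.17],
], yaw=[0, 0, 0, 0, 0, 0, 0, 0, 0, 0, 0], fingers=[255, 255, 255, 255, 255, 255, 255, 255, 255, 255, 255])

```text
clock: 14.45
position: [604.5, -178.1, 228.3]
ee_rot: [0.812, -0.584, -0.006, -0.002]
contact_force: [0.5, -1.7, -0.3]
gripper_width: 0.2
```

Run:
```python
from h import *
rest();np.save("T13.npy",wst());im=get_image("wrist");cv2.imwrite("pics/w13.png",im)
```

```text
14.45 [ 604.5 -178.1  228.3] toolx ang 108.58 z [-0.007  0.011 -1.   ] [ 0.5 -1.7 -0.3] 0.2
TCP in rest 73.6 91.5 228.3 force rest -0.1 -1.8
tool axes in rest: [[0.001, -1.0], [-1.0, -0.001]] joints [-0.04  0.4   0.03 -0.01 -1.21  0.36]
```

View pics/w13.png

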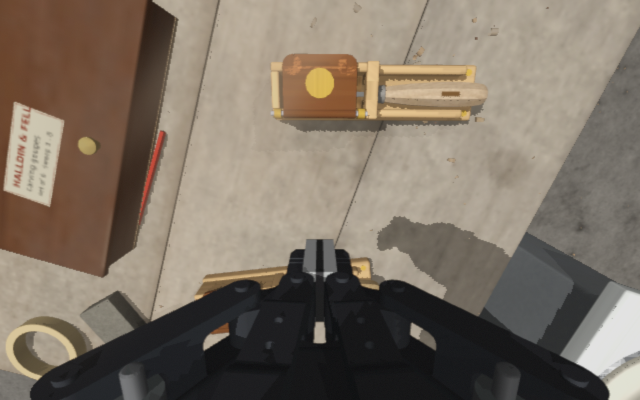

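Run:
```python
from h import *
i=cv2.imread("pics/w13.png");cv2.imwrite("pics/w13a.png",cv2.resize(i[40:140,260:500],None,fx=3.3,fy=3.3,interpolation=cv2.INTER_CUBIC))
```

```text
(no output)
```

View pics/w13a.png

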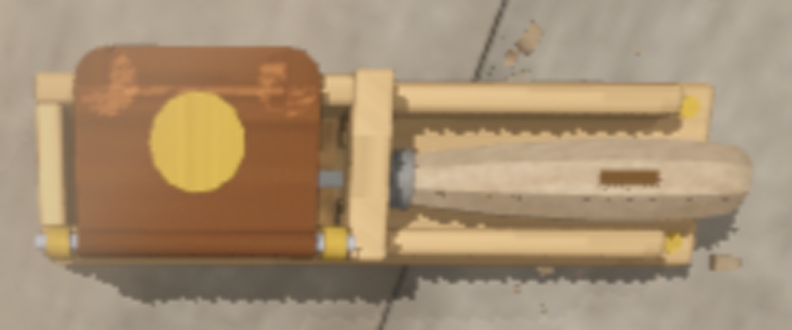

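Run:
```python
from h import *
T=np.load("T13.npy")
def g(u,v,z):
    q=wz(T,(260+u/3.3,40+v/3.3),z)-O; return (EX@q).round(1),(EY@q).round(1)
print('edge',g(200,45,53),'wall',g(220,70,48.5),'butt',g(751,180,29),'near',g(714,85,16),g(693,263,16),'bulk near',g(392,120,49),'ferr',g(390,180,36),'pin',g(338,243,52))
i=get_image("top");cv2.imwrite("pics/t13.png",i)
```

```text
edge (np.float64(72.3), np.float64(-32.6)) wall (np.float64(66.4), np.float64(-26.8)) butt (np.float64(-103.7), np.float64(2.3)) near (np.float64(-94.1), np.float64(-27.5)) (np.float64(-94.8), np.float64(28.0)) bulk near (np.float64(15.5), np.float64(-13.1)) ferr (np.float64(12.8), np.float64(2.8)) pin (np.float64(30.5), np.float64(21.8))
```

View pics/t13.png

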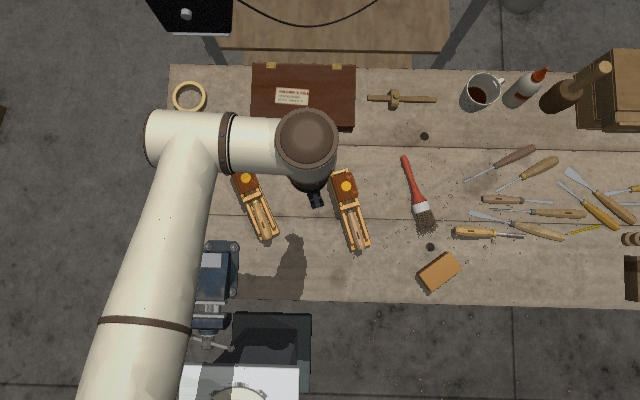

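Run:
```python
from h import *
a=cv2.imread("pics/w7.png")[30:130,260:500];b=cv2.imread("pics/w13.png")[40:140,260:500]
cv2.imwrite("pics/cmp.png",cv2.resize(cv2.vconcat([a[:,90:],b[:,90:]]),None,fx=3,fy=3,interpolation=cv2.INTER_NEAREST))
```

```text
(no output)
```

View pics/cmp.png

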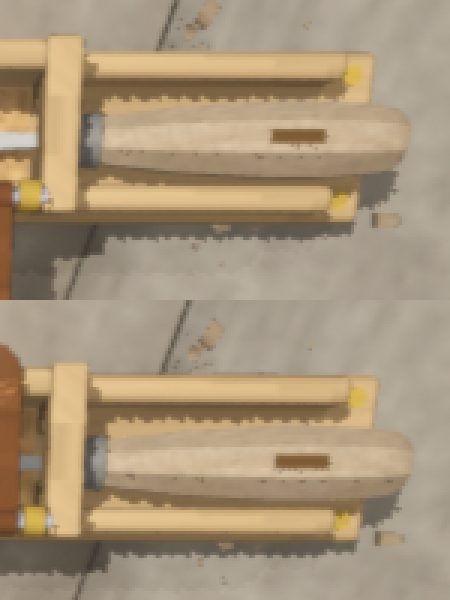

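Run:
```python
from bench import *
print(job_done(), read_state()['clock'])
```

```text
the job is handed in; nothing more can be done
the job is handed in; nothing more can be done
```

I pushed the gouge home and then turned its flag right over. I handed the job in at about 14.5 s of the 48 s, with the arm clear at z = 228 mm. The hand-in gives no verdict, so what follows is from my own checks.

- **Gouge:** I pushed the butt with shut fingertips until the arm stopped against about 8 N. In the wrist picture taken afterwards, the ferrule was within about 1 mm of the bulkhead and the butt stood about 6.7 mm outside the rest's near end (nominal 5 mm).
- **Flag:** I pressed the fingertips against its free edge and lifted it, followed it over the pin, then pressed it flat with about 5 N. The last picture shows the brass disc up. The free edge is at rest y = -32.6 mm, where flat is -32 mm.
- **Disagreement between views:** The last, more oblique view put the butt about 9 mm outside the near end and the ferrule about 3 mm short of the bulkhead. I think this is mostly the low viewing angle, because the bulkhead's top hides the end of the ferrule. Pictures from before and after the flip show the gouge in the same place. Even that reading is inside the 5 mm limit, but only by about 1 mm.
- **Other things:** In the final top picture, the other rest and its gouge, the brush and the sanding block look as they did at the start. The arm hid part of the left side, including most of the oilstone, so that was not fully checked there. The robot never worked near the oilstone.

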